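# Run the food processor at low speed with its pusher

### The arm

A 6-joint arm with a two-finger parallel gripper is mounted at the origin on the work surface. World frame = base frame: x ahead of the robot, y to its left, z up, the work surface at z = 0. Lengths are in m, angles in degrees, forces in N, time in s.
With the tool pointing down it reaches from about 0.25 to 0.725 m from the base axis. Payload 9.7 kg.
Tool frame: the origin (TCP) lies between the finger pads; the fingertips stand 22 mm ahead of it and the grasp point (between the pads) lies 3 mm ahead of it; z points along the fingers, y is the line along which they close (so a half turn about z gives the same grasp; the last joint's range is limited). The gripper opens to 85 mm and grips with 20 to 120 N. Pads are 22 mm wide; open, the fingers measure 114 mm over their backs; the gripper's body (76 mm by 85 mm) begins 54 mm behind the grasp point. The pads swing forward as they close: fully open they stand 13 mm farther back than shut.
Start: joints at [-70.932, 4.979, 10.078, 95.1, 0, 90], TCP at [0.18, -0.52, 0.253] pointing down, gripper open.
Joint ranges: [-179.16, 179.16], [-48.56, 103.87], [-65.8, 70.77], [-126.05, 130.52], [-82.76, 87.17], [-180, 180]. Speed limits (degrees/s): [127.2, 127.2, 147.25, 180, 180, 180].

### API

Orientations are given as [roll, pitch, yaw] about the fixed x, y, z axes, in that order (R = Rz(yaw) Ry(pitch) Rx(roll)).
In Python, from workcell import bot, viewer, finder gives the robot as it stands.
- The arm moves only by the tool move_arm, never from a script. Its arguments are lists of equal length, an entry for each row: "offset": the shift along the tool's x, y, z in cm, a list of three; "twist": the turn, a rotation vector about the tool's x, y, z in rad, a list of three; "grip": the opening, from 0 (shut) to 1 (fully open). In form: {"offset": [[x, y, z], ...], "twist": [[ax, ay, az], ...], "grip": [grip, ...]}. A call has 1 to 5 rows; each row shifts and turns the commanded pose from where the row before left it, along the tool's axes as they then stand; what a row does not reach is not made up. A row lasts 1/10 s, in which the tool goes at most 50 mm and 8.59 degrees, less where a joint would pass 70% of its speed; a pose out of reach is approached as far as the arm can. A call is refused whole if a number of a shift passes 5 or a number of a turn 0.15, either way. A call with a gripper value outside its range is refused whole. The fingers move at their own pace and stop on an object; "force" is the grip in N (left out, the last holds). Time passes only in rows, so rows that do not move let the fingers close. It gives the time, the measured TCP pose, the force, the opening and the grip force at its end, in the units of the state.
- bot.get_obs(): the state, without advancing time (a new reading comes with each control period).
- viewer.camera(name): name is "scene" or "top" or "wrist"; returns a dict with "color" (384x512x3 uint8, red, green, blue), "depth" (384x512 float32, m along the optical axis (not along the pixel's ray), 0 where there is no reading), "vfov" (degrees; the focal length in pixels is half the picture's height over the tangent of half this angle, whatever the lens; pixels are square), "cx", "cy" (the principal point, pixels), "position" and "attitude" of the camera in the world; the wrist camera has in their place "tool_from_camera" (4x4, takes a point from camera to tool coordinates, whose origin is the TCP and whose axes are the flange's). Camera axes: x right, y down, z forward; pixel columns grow to the right and rows downward; lengths in m; the calibration is good to about 2 mm. A picture is of the moment at which its call begins: read the wrist's pose just before it.
- bot.job_done(): hands the job in; it is judged then, once.
Trained networks look in a picture, given as the dict that the camera call returned (one of the last four; its "shot" number tells which), for a name from the list of things; names that differ only in an ending like _2 or _b are one class to them, and where a whole thing is asked for, a point or a joint stands for the part that bears it (a point fixed in the world has none). Each returns a list of dicts, best first, with "p" (0 to 1); they miss things now and then, are a little off and sometimes report something else, mostly with a low value. They report only what shows in the picture. A call takes as long as a camera call. They do not tell look-alikes from the thing itself.
- finder.boxes_of(picture, thing): "position" ([column, row] in pixels, amid what is visible of it).
- finder.pinpoint(picture, thing): "position" ([column, row] in pixels: a listed point, or the origin of a listed thing).
The state is a dict: "time": time; "q": joint angles; "qd": joint speeds; "joint_efforts": joint torques, N m; "ee_pos": TCP position; "tcp_rot": TCP orientation; "wrist_force": force on the tool from outside, world axes, zero at the start; "torque": the same for the moment, N m; "opening": finger opening in m; "grasp_force": force on a finger pad.
Only numpy, scipy, OpenCV 4.12 (cv2) and the standard library are available. Lean on these libraries where they do the work, as an engineer would, in place of code of your own. Each camera call takes 0.05 s, during which the arm holds its last target. There are 200 camera calls.

### The job

Pull the wooden pusher (the utensil with the plain round knob) straight up out of the white caddy, lower it foot first into the clear feed tube of the food processor, and use it to press the sprung plate inside halfway down, which is when the steel indicator pin beside the tube is level with the fixed grey post next to it: that is low speed. Keep the plate there for two seconds and finish while still gripping the pusher and holding the plate half pressed; never press it right down to its stop (that is turbo), press only with the pusher, and leave the other two utensils and everything else standing where they are.

Things in the scene. Friction and masses are not known exactly. Their poses are not given: they have to be found in the camera images.
- pusher: plain light wood pusher, 150 mm long, 70 to 120 g: round shaft of 22 mm diameter, 120 mm long, topped by a plain cylindrical knob 32 mm in diameter, 30 mm high. Origin at the centre of the foot's end face, z along the shaft to the knob. It starts upright (leaning up to 3 degrees) in any one of the caddy's three sockets, so that the knob spans 135 to 165 mm above the worktop.
- pusher_head (a point): centre of the pusher's knob, 135 mm above the centre of its foot along the shaft: the place to grip
- caddy: utensil caddy, fixed: solid white ceramic block 66 mm (its x) by 170 mm (its y) by 100 mm high, with three round upright sockets, 25 mm in diameter and 85 mm deep, in a row at y = -50, 0 and +50 mm. Origin under its centre on the worktop, z up. Place and yaw vary; it may be left or right of the processor.
- spoon: small spoon standing in the caddy in another socket, same wood, 20 mm shaft and a flat paddle 8 x 32 x 50 mm on top, top 175 mm above the worktop; origin at the centre of its foot, z along the shaft. To be left there.
- dipper: honey dipper standing in the caddy in another socket, same wood, 20 mm shaft and a ribbed ball 29 mm in diameter on top, top 147 mm above the worktop; origin at the centre of its foot, z along the shaft. To be left there.
- processor: compact food processor, fixed: steel base 170 x 160 x 58 mm, clear bowl of 72 mm radius up to 115 mm, grey lid to 125 mm above the worktop, and from the lid's centre a clear upright feed tube whose mouth is 170 mm above the worktop. Origin under its centre, below the feed tube, z up. Its place and yaw vary.
- tube_mouth (a point): centre of the feed tube's mouth, 170 mm above the worktop, z up. Bore 32 mm in diameter, flaring to 46 mm over the top 14 mm; 54 mm outside at the mouth. The pusher's knob stays outside: its underside is 35 mm above the mouth when the foot touches the plate at rest, 25 mm at half press, 15 mm at the stop.
- plate_top (a point): centre of the top face of the sprung round steel plate (28 mm diameter) inside the feed tube, 85 mm below the mouth when not pressed; it moves down with the plate
- pin_top (a point): top of the steel indicator pin, 8 mm in diameter, upright beside the tube, 36 mm from the tube's axis on the processor's +x side; it is fixed to the plate and moves down with it: 155 mm above the worktop at rest, 145 mm at half press, 135 mm at the stop
- post_top (a point): top of the fixed grey post, 12 mm in diameter, that stands beside the pin (16 mm towards the processor's +y), 145 mm above the worktop: the pin is level with it at half press
- plate (a joint): travel of the sprung plate in m: 0 = not pressed, 0.010 = halfway (low speed, pin level with post), 0.020 = at its stop. The spring pushes back with 3 N at the start of the travel, 6.5 N halfway and 10 N at the stop, and returns the plate to 0 when let go; the pusher's own weight does not move it.
- mill: small dark wood salt mill, 44 mm in diameter, 122 mm tall, loose; origin under its centre. Bystander.
- ramekin: white ramekin, 84 mm in diameter, 45 mm tall, loose; origin under its centre. Bystander.
- mug_a: white mug, 84 mm in diameter, 90 mm tall, loose, on a wooden chopping board 18 mm thick at the right side of the worktop; origin under its centre. Bystander.
- mug_b: a second white mug like the first, beside it on the board. Bystander.
- pasta_jar: storage jar, 90 mm in diameter, 150 mm tall, loose, at the back of the worktop; origin under its centre. Bystander.
- cafetiere: cafetiere, 94 mm in diameter, 196 mm tall, with a side handle, loose, at the back of the worktop; origin under its centre. Bystander. Also at the sides and back stand a fixed toaster (left) and kettle (back left), up to 220 mm tall.
There are look-alikes about, which are no part of the job. What is shaped like the pusher but purple or turquoise is not meant.

How it is judged (in metres and radians):
On the way, in this order (a step that is already met when the one before it is completed fails the run):
1. the pusher is gripped and pulled clear of the caddy: its foot is above the caddy's top (z of pusher in the frame of caddy above 0.105 m and contact force between the fingers and pusher above 1 N and angle between pusher's own z axis and vertical below 0.5 rad), for 0.1 s.
2. the pusher's foot is at least 30 mm down in the feed tube, upright (horizontal distance between pusher and tube_mouth below 0.012 m and z of pusher in the frame of tube_mouth below -0.03 m and angle between pusher's own z axis and vertical below 0.2 rad), for 0.1 s.
3. the plate is kept half pressed (10 mm, give or take 4 mm) with the gripped pusher for a good second and a half (all of step 2 and value of joint plate between 0.006 and 0.014 m and z of pusher in the frame of plate_top below 0.004 m and contact force between the fingers and pusher above 1 N and contact force between the fingers and processor below 0.5 N), for 1.5 s.
At the end, for the whole second after the job is handed in: The gripped pusher stands upright in the feed tube, its foot on the plate, which is held still at 10 mm of travel, give or take 4 mm; the fingers do not touch the processor; spoon, dipper and all bystanders stand upright within 30 mm of where they began (all of step 3 and velocity of joint plate between -0.01 and 0.01 m/s and linear speed of pusher below 0.02 m/s and distance of each of mill, ramekin, mug_a, mug_b, pasta_jar, cafetiere, spoon, dipper from where it was at the start of the episode below 0.03 m and angle between each of mill, ramekin, mug_a, mug_b, pasta_jar, cafetiere, spoon, dipper's own z axis and vertical below 0.2 rad); the arm keeps its last pose, push and grip.
It fails at once if the plate is pressed down to its stop (over 18 mm of travel) (value of joint plate above 0.018 m).
It fails at once if the plate is pressed with something other than the pusher (value of joint plate above 0.004 m and z of pusher in the frame of plate_top above 0.015 m).
It fails at once if the spoon or the dipper is pulled up or knocked about (30 mm or more) (distance of any of spoon, dipper from where it was at the start of the episode above 0.03 m).
It fails at once if a bystander is moved by 30 mm or more, or knocked over (distance of any of mill, ramekin, mug_a, mug_b, pasta_jar, cafetiere from where it was at the start of the episode above 0.03 m or angle between any of mill, ramekin, mug_a, mug_b, pasta_jar, cafetiere's own z axis and vertical above 0.4 rad).
It also fails if it takes over 54 s, if anything falls off the work surface, if the arm or the gripper's body presses on something with over 40 N, if the wrist force passes 120 N, or if a joint passes its speed limit or range.

## Working session

There is one attempt and no reset: what is moved stays moved. The work goes in short steps, Python scripts to look and compute and a tool call to move; the robot and the scene stay as the last step left them, time stands still between calls to the robot, and variables do not carry over. Pictures are saved under pics/ and viewed, at most 10 in all, crops included, and the job is handed in when it is done.

Besides the shell and the picture viewer there is one more tool, called as name(argument=value, ...), one argument or row to a line, values as JSON. move_arm: Moves the arm, as the interface text tells. Its arguments: {"type":"object","properties":{"offset":{"type":"array","items":{"type":"array","items":{"type":"number"}}},"twist":{"type":"array","items":{"type":"array","items":{"type":"number"}}},"grip":{"type":"array","items":{"type":"number"}},"force":{"type":"number"}},"required":["offset","twist","grip"]}

```bash
mkdir -p pics; cat > h.py <<'E'
import numpy as np, cv2
from scipy.spatial.transform import Rotation as R
from workcell import bot, viewer, finder
def K(c):
    h,w=c["color"].shape[:2]; f=h/2/np.tan(np.radians(c["vfov"])/2); return f,c["cx"],c["cy"]
def pose(c,obs=None):
    if "tool_from_camera" in c:
        T=np.eye(4);T[:3,:3]=R.from_euler("xyz",obs["tcp_rot"],degrees=True).as_matrix();T[:3,3]=obs["ee_pos"]
        T=T@np.array(c["tool_from_camera"]);return T[:3,:3],T[:3,3]
    a=np.array(c["attitude"]);
    return a,np.array(c["position"])
def ray(c,px,obs=None):
    f,cx,cy=K(c);A,p=pose(c,obs);d=np.array([(px[0]-cx)/f,(px[1]-cy)/f,1.]);return p,A@d
def atz(c,px,z,obs=None):
    p,d=ray(c,px,obs);return p+d*(z-p[2])/d[2]
def cloud(c,obs=None):
    f,cx,cy=K(c);A,p=pose(c,obs);D=c["depth"];v,u=np.mgrid[:D.shape[0],:D.shape[1]]
    P=np.stack([(u-cx)/f*D,(v-cy)/f*D,D],-1);return P@A.T+p
def save(c,n):cv2.imwrite("pics/"+n+".png",cv2.cvtColor(c["color"],cv2.COLOR_RGB2BGR))
E
python3 - <<'E'
from h import *
o=bot.get_obs();print(o)
ims=[]
for n in("scene","top"):
    c=viewer.camera(n);print(n,c["vfov"],c["cx"],c["cy"],c["position"],c["attitude"]);ims.append(c["color"])
    for t in("pusher_head","tube_mouth","caddy","spoon","dipper","pin_top","post_top","processor"):
        print(t,[(np.round(r["position"]),round(r["p"],2)) for r in finder.pinpoint(c,t)[:4]])
im=np.hstack(ims);im=cv2.resize(im,(800,300),interpolation=cv2.INTER_AREA);cv2.imwrite("pics/a.png",im[...,::-1])
cv2.imwrite("pics/s.png",cv2.resize(ims[0],(800,600))[...,::-1]);cv2.imwrite("pics/t.png",cv2.resize(ims[1],(800,600))[...,::-1])
E
```

```text
{'time': 0.0, 'q': array([-7.09327996e+01,  5.01118232e+00,  1.00342368e+01,  9.50998615e+01,
       -1.40507179e-03,  9.00018006e+01]), 'qd': array([-0.0839444 ,  0.02472237, -0.0606495 ,  0.03200796, -0.09237086,
       -0.02381392]), 'joint_efforts': array([ 2.05662240e-03, -5.20398045e+01,  4.64799392e+01,  1.65025686e-02,
        1.79854292e-04,  2.18168464e-05]), 'ee_pos': array([ 0.17959975, -0.5196347 ,  0.25258032]), 'tcp_rot': array([-1.79923193e+02,  1.40748431e-03,  1.90654016e+01]), 'wrist_force': array([-0.58924882,  0.4514669 , -0.41517757]), 'torque': array([ 0.00734786,  0.00948175, -0.02997805]), 'grasp_force': 0.0, 'opening': 0.08545998452379454}
scene 47.29078249007241 251.26834114348316 188.10827633787497 [1.09696153 0.23478587 1.0672617 ] [-147.76464979   -0.82749998  124.16393624]
pusher_head [(array([401., 204.]), 0.78), (array([420., 260.]), 0.64), (array([387., 233.]), 0.59), (array([318., 175.]), 0.3)]
tube_mouth [(array([230., 132.]), 0.72)]
caddy [(array([349., 256.]), 0.66), (array([372., 254.]), 0.35)]
spoon []
dipper [(array([335., 251.]), 0.55)]
pin_top [(array([225., 144.]), 0.45), (array([166., 123.]), 0.37)]
post_top [(array([236., 146.]), 0.56)]
processor [(array([232., 168.]), 0.95)]
top 48.55483290580675 250.3462878010063 184.88724021014968 [ 0.37327658 -0.05439889  1.32130294] [-170.40783091   -0.71720766  -91.02148494]
pusher_head [(array([100., 197.]), 0.79), (array([137., 233.]), 0.6), (array([136., 200.]), 0.59)]
tube_mouth [(array([305., 202.]), 0.94)]
caddy [(array([162., 200.]), 0.71)]
spoon [(array([161., 195.]), 0.54), (array([136., 199.]), 0.44)]
dipper [(array([176., 191.]), 0.61)]
pin_top [(array([293., 193.]), 0.59)]
post_top [(array([292., 194.]), 0.82)]
processor [(array([295., 210.]), 0.84)]
```

```bash
sed -i 's|a=np.array(c\["attitude"\]);|a=R.from_euler("xyz",c["attitude"],degrees=True).as_matrix()|' h.py; python3 - <<'E'
import cv2
s=cv2.imread("pics/s.png");t=cv2.imread("pics/t.png")
E
```

```text
(no output)
```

View pics/s.png

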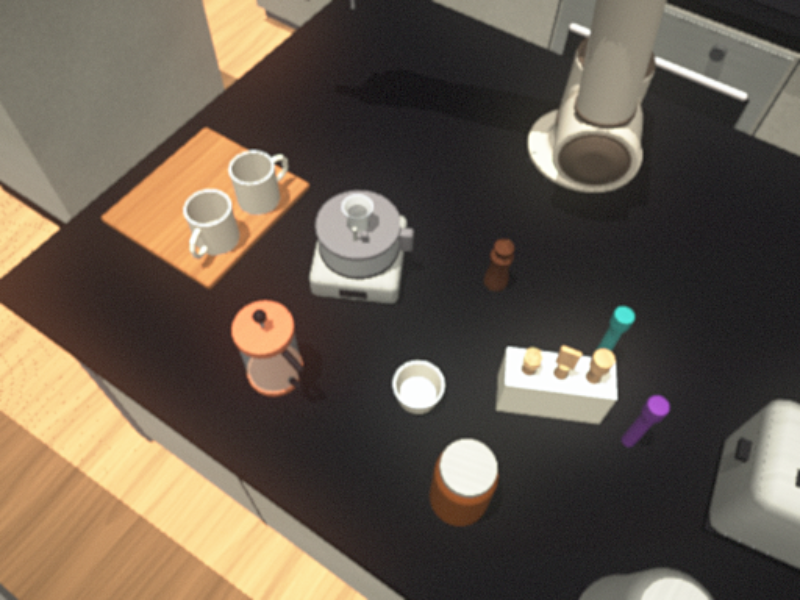

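View pics/t.png

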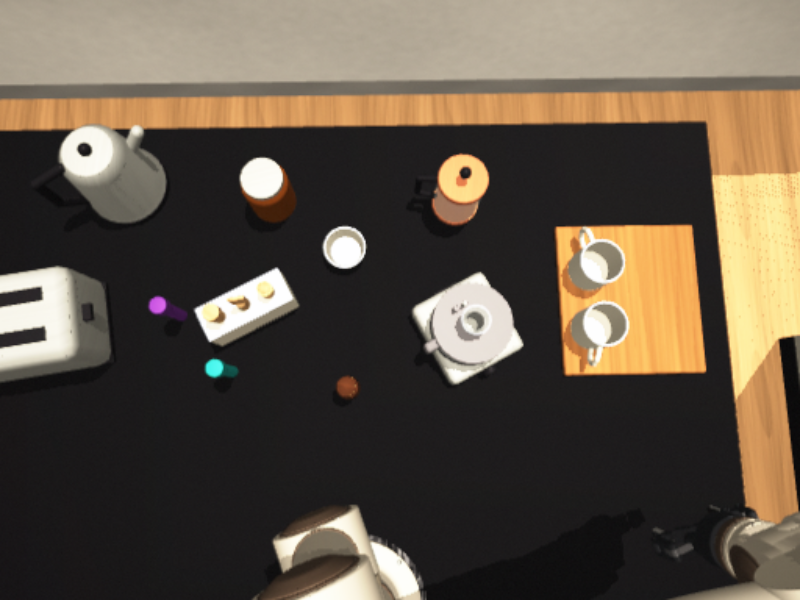

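Scene picture (800 px scale): the wooden things in the caddy are the dipper at about (533,357), the flat spoon at (569,357) and a round plain knob at (603,360). Shaped like the pusher are also the turquoise one (622,316) and the purple one (655,408), both outside the caddy. I choose the plain wooden knob, at (387,231) in scene pixels and (136,200) in top pixels, and check it in a crop.

```bash
python3 - <<'E'
from h import *
o=bot.get_obs()
s=viewer.camera("scene");t=viewer.camera("top")
a=cv2.resize(s["color"][200:290,300:420],(400,300),interpolation=cv2.INTER_CUBIC);b=cv2.resize(t["color"][165:225,120:200],(400,300),interpolation=cv2.INTER_CUBIC)
cv2.imwrite("pics/crop.png",np.hstack([a,b])[...,::-1])
for n,ps,pt in(("pusher",(387,233),(136,200)),):
    print(atz(s,ps,.15),atz(t,pt,.15))
def pp(c,t):
    r=finder.pinpoint(c,t); return r[0]["position"] if r else None
for n,z in(("tube_mouth",.17),("pin_top",.155),("post_top",.145),("mill",0),("ramekin",0),("dipper",.015)):
    for c in(s,t):
        p=pp(c,n);print(n,None if p is None else (np.round(p,1),np.round(atz(c,p,z),4)))
for c in(s,t):
    P=cloud(c);col=c["color"].astype(int);x,y,z=P[...,0],P[...,1],P[...,2]
    print("tabletop z",np.median(P[300:310,250:300,2]))
    m=(abs(z-.1)<.006)&(col.min(-1)>130)&(x>.25)&(x<.6)&(y>.05)&(y<.4)
    print(m.sum(),cv2.minAreaRect(P[m][:,:2].astype(np.float32)))
    wood=(z>.125)&(z<.18)&(x>.25)&(x<.6)&(y>.05)&(y<.45)&(col[...,0]>col[...,2]+35)&(col[...,1]>col[...,2]+15)&(col[...,0]>col[...,1])
    k,l,st,ce=cv2.connectedComponentsWithStats(wood.astype(np.uint8))
    for i in range(1,k):
        if st[i,4]>8: q=P[l==i];print("wood",ce[i],st[i,4],q.mean(0),q[:,2].max(), "top",q[q[:,2]>q[:,2].max()-.006].mean(0))
E
```

```text
[0.53302805 0.25109659 0.15      ] [0.5335436 0.2443005 0.15     ]
tube_mouth (array([229.1, 131.9]), array([ 0.5101, -0.2183,  0.17  ]))
tube_mouth (array([302.8, 203.9]), array([ 0.5128, -0.2144,  0.17  ]))
pin_top (array([227.6, 145.4]), array([ 0.5394, -0.2026,  0.155 ]))
pin_top (array([298.5, 192.3]), array([ 0.5471, -0.2057,  0.155 ]))
post_top (array([235.5, 145.2]), array([ 0.5208, -0.1906,  0.145 ]))
post_top (array([293.2, 194.1]), array([ 0.5438, -0.192 ,  0.145 ]))
mill (array([315.9, 179. ]), array([0.3978, 0.0073, 0.    ]))
mill (array([221.4, 246.5]), array([0.4058, 0.0174, 0.    ]))
ramekin (array([268.8, 252.6]), array([0.6713, 0.0204, 0.    ]))
ramekin (array([224.4, 159.9]), array([0.6781, 0.0061, 0.    ]))
dipper (array([336.5, 247.5]), array([0.5645, 0.1619, 0.015 ]))
dipper (array([178.1, 189.4]), array([0.5831, 0.1495, 0.015 ]))
tabletop z 0.0034293904044339074
1131 ((0.5580174922943115, 0.201593279838562), (0.06881202012300491, 0.17078536748886108), 25.792152404785156)
wood [340.47727273 229.68181818] 132 [0.58246298 0.15655278 0.14147851] 0.15026218396878854 top [0.58085398 0.15622013 0.14623302]
wood [363.05617978 229.58988764] 178 [0.56001068 0.20107069 0.15511302] 0.17931846197334267 top [0.5578183  0.20158921 0.17570928]
wood [384.97596154 232.02884615] 208 [0.53941548 0.24597121 0.1597186 ] 0.17194773013674636 top [0.53557818 0.24651815 0.16735599]
tabletop z 2.972710614779217e-05
894 ((0.5571143627166748, 0.20059067010879517), (0.06736383587121964, 0.17053359746932983), 26.100929260253906)
wood [169.1125 184.7   ] 80 [0.5763437  0.15492435 0.14232569] 0.14991782866966297 top [0.57857972 0.15598865 0.14622561]
wood [151.97058824 192.02941176] 68 [0.55404973 0.19923237 0.15659992] 0.17926954863457234 top [0.55605534 0.20007561 0.17608562]
wood [135.46610169 199.8559322 ] 118 [0.53226743 0.24259255 0.16233734] 0.171350749444386 top [0.53334125 0.24481516 0.16704024]
```

View pics/crop.png

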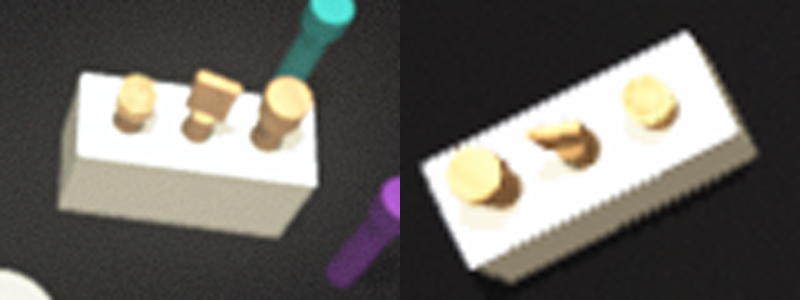

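The crop shows the plain round knob in the end socket (crop 285,100 and 475,175), next to the flat spoon paddle and the dipper ball. That confirms the choice. Pusher head is at about (0.535, 0.246), with the top height as it should be (~0.165).

```bash
cat > plan.py <<'E'
import sys,json
from h import *
def plan(target,yaw,n,final=None):
    o=bot.get_obs();r0=R.from_euler("xyz",[180,0,o["tcp_rot"][2]],degrees=True);p=np.array(o["ee_pos"])
    dy=(yaw-o["tcp_rot"][2]+180)%360-180;tw=round(-np.radians(dy)/n,4);off=[]
    for i in range(n):
        want=o["ee_pos"]+(np.array(target)-o["ee_pos"])*(i+1)/n
        d=np.round(r0.inv().apply(want-p)*100,2);off.append(d.tolist());p=p+r0.apply(d/100);r0=r0*R.from_rotvec([0,0,tw])
    print("time",o["time"],"at",o["ee_pos"],o["tcp_rot"],"twist z",tw);
    for i in range(0,n,5):print(json.dumps(off[i:i+5]))
if __name__=="__main__":
    a=list(map(float,sys.argv[1:]));plan(a[:3],a[3],int(a[4]))
E
python3 plan.py 0.535 0.246 0.30 116 20
```

```text
time 1.6 at [ 0.17968321 -0.51983719  0.25328652] [ 1.79997108e+02 -4.48753532e-04  1.90658400e+01] twist z -0.0846
[[2.93, -3.04, -0.23], [3.18, -2.78, -0.24], [3.4, -2.5, -0.23], [3.6, -2.21, -0.23], [3.77, -1.89, -0.24]]
[[3.92, -1.57, -0.23], [4.03, -1.23, -0.23], [4.13, -0.89, -0.24], [4.19, -0.53, -0.23], [4.22, -0.18, -0.24]]
[[4.21, 0.18, -0.23], [4.19, 0.53, -0.23], [4.13, 0.89, -0.24], [4.04, 1.23, -0.23], [3.91, 1.57, -0.23]]
[[3.78, 1.9, -0.24], [3.6, 2.2, -0.23], [3.4, 2.5, -0.23], [3.17, 2.78, -0.24], [2.93, 3.04, -0.23]]
```

move_arm(
  offset=[
    [2.93, -3.04, -0.23],
    [3.18, -2.78, -0.24],
    [3.4, -2.5, -0.23],
    [3.6, -2.21, -0.23],
    [3.77, -1.89, -0.24],
  ],
  twist=[
    [0, 0, -0.0846],
    [0, 0, -0.0846],
    [0, 0, -0.0846],
    [0, 0, -0.0846],
    [0, 0, -0.0846],
  ],
  grip=[0.75, 0.75, 0.75, 0.75, 0.75],
)

```text
time: 2.1
ee_pos: [0.2688, -0.3268, 0.2651]
tcp_rot: [180.0, -0.0, 43.5]
wrist_force: [1.1, -0.9, -0.1]
opening: 0.064
grasp_force: 0.0
```

move_arm(
  offset=[
    [3.92, -1.57, -0.23],
    [4.03, -1.23, -0.23],
    [4.13, -0.89, -0.24],
    [4.19, -0.53, -0.23],
    [4.22, -0.18, -0.24],
  ],
  twist=[
    [0, 0, -0.0846],
    [0, 0, -0.0846],
    [0, 0, -0.0846],
    [0, 0, -0.0846],
    [0, 0, -0.0846],
  ],
  grip=[0.75, 0.75, 0.75, 0.75, 0.75],
)

```text
time: 2.6
ee_pos: [0.3576, -0.1352, 0.277]
tcp_rot: [179.9, -0.0, 67.7]
wrist_force: [1.7, -1.2, 0.3]
opening: 0.064
grasp_force: 0.0
```

move_arm(
  offset=[
    [4.21, 0.18, -0.23],
    [4.19, 0.53, -0.23],
    [4.13, 0.89, -0.24],
    [4.04, 1.23, -0.23],
    [3.91, 1.57, -0.23],
  ],
  twist=[
    [0, 0, -0.0846],
    [0, 0, -0.0846],
    [0, 0, -0.0846],
    [0, 0, -0.0846],
    [0, 0, -0.0846],
  ],
  grip=[0.75, 0.75, 0.75, 0.75, 0.75],
)

```text
time: 3.1
ee_pos: [0.4465, 0.0564, 0.2886]
tcp_rot: [180.0, 0.0, 92.0]
wrist_force: [-0.1, -0.9, -0.7]
opening: 0.0639
grasp_force: 0.0
```

move_arm(
  offset=[
    [3.78, 1.9, -0.23],
    [3.6, 2.2, -0.23],
    [3.4, 2.5, -0.23],
    [3.17, 2.78, -0.24],
    [2.93, 3.04, -0.23],
  ],
  twist=[
    [0, 0, -0.0846],
    [0, 0, -0.0846],
    [0, 0, -0.0846],
    [0, 0, -0.0846],
    [0, 0, -0.0846],
  ],
  grip=[0.75, 0.75, 0.75, 0.75, 0.75],
)

```text
time: 3.6
ee_pos: [0.5354, 0.2478, 0.3]
tcp_rot: [180.0, 0.0, 116.2]
wrist_force: [0.2, -0.6, -0.0]
opening: 0.0641
grasp_force: 0.0
```

```bash
python3 - <<'E'
from h import *
o=bot.get_obs();c=viewer.camera("wrist");save(c,"w1")
print(o["time"],o["ee_pos"],o["tcp_rot"],o["opening"],o["q"])
for t in("pusher_head","pusher"):print(t,[(np.round(r["position"]),round(r["p"],2),atz(c,r["position"],.15 if t!="pusher" else .015,o)) for r in finder.pinpoint(c,t)[:3]])
P=cloud(c,o);col=c["color"].astype(int);x,y,z=P[...,0],P[...,1],P[...,2]
m=(abs(z-.165)<.006)&(np.hypot(x-.535,y-.246)<.03)
q=P[m];print(m.sum(),q.mean(0), (q.max(0)+q.min(0))/2,np.ptp(q,0))
E
```

```text
3.6 [0.5353699  0.24781697 0.29999059] [1.79979314e+02 3.13908446e-03 1.16226059e+02] 0.06406433525111896 [ 2.48400870e+01  1.20883455e+01  2.33254108e+01  1.01216309e+02
 -2.63782079e-03  8.86140270e+01]
pusher_head [(array([172., 150.]), 0.95, array([0.44536165, 0.24257601, 0.15      ])), (array([252., 187.]), 0.7, array([0.53548527, 0.24416799, 0.15      ])), (array([310., 107.]), 0.58, array([0.55060475, 0.3412393 , 0.15      ]))]
pusher [(array([290., 110.]), 0.7, array([0.55090523, 0.33869145, 0.015     ])), (array([256., 164.]), 0.65, array([0.54119593, 0.24355186, 0.015     ])), (array([193., 140.]), 0.58, array([0.43970065, 0.23485097, 0.015     ]))]
724 [0.53573808 0.24634781 0.16404551] [0.53605989 0.24563926 0.1628468 ] [0.03091163 0.03088661 0.00757611]
```

View pics/w1.png

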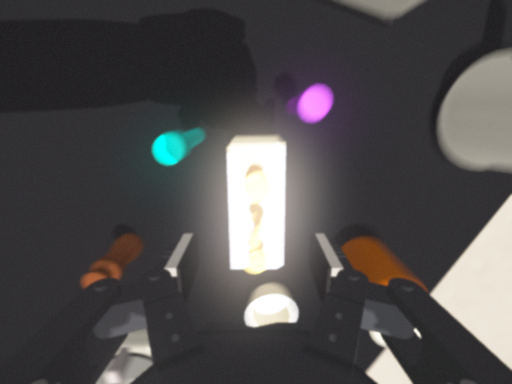

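The wrist view shows the caddy from above with the pusher knob at (253,185), the spoon and dipper below it, and turquoise (170,149) and purple (315,103) well clear. The knob centre is (0.5357, 0.246). I descend and grip.

move_arm(
  offset=[
    [-0.17, -0.05, 2.9],
    [0, 0, 3.5],
    [0, 0, 3.5],
    [0, 0, 3.0],
    [0, 0, 1.8],
  ],
  twist=[
    [0, 0, 0],
    [0, 0, 0],
    [0, 0, 0],
    [0, 0, 0],
    [0, 0, 0],
  ],
  grip=[0.75, 0.75, 0.75, 0.75, 0.75],
  force=60,
)

```text
time: 4.25
ee_pos: [0.5341, 0.2428, 0.1507]
tcp_rot: [-179.9, 0.0, 115.9]
wrist_force: [-0.3, -0.2, -0.3]
opening: 0.064
grasp_force: 0.0
```

move_arm(
  offset=[
    [0, 0, 0],
    [0, 0, 0],
    [0, 0, 0],
    [0, 0, 0],
    [0, 0, 0],
  ],
  twist=[
    [0, 0, 0],
    [0, 0, 0],
    [0, 0, 0],
    [0, 0, 0],
    [0, 0, 0],
  ],
  grip=[0.2, 0, 0, 0, 0],
  force=60,
)

```text
time: 4.75
ee_pos: [0.5358, 0.2445, 0.1546]
tcp_rot: [179.9, 0.0, 116.0]
wrist_force: [-1.1, -0.4, 6.8]
opening: 0.0306
grasp_force: 60.0
```

move_arm(
  offset=[
    [0, 0, -1.5],
    [0, 0, -2.5],
    [0, 0, -2.5],
    [0, 0, -2.5],
    [0, 0, -2.5],
  ],
  twist=[
    [0, 0, 0],
    [0, 0, 0],
    [0, 0, 0],
    [0, 0, 0],
    [0, 0, 0],
  ],
  grip=[0, 0, 0, 0, 0],
)

```text
time: 5.25
ee_pos: [0.5351, 0.2442, 0.2701]
tcp_rot: [180.0, 0.0, 116.0]
wrist_force: [0.9, 0.6, -0.2]
opening: 0.0308
grasp_force: 59.7
```

move_arm(
  offset=[
    [0, 0, -2.5],
    [0, 0, -2.5],
    [0, 0, -2],
    [0, 0, -0.5],
    [0, 0, 0],
  ],
  twist=[
    [0, 0, 0],
    [0, 0, 0],
    [0, 0, 0],
    [0, 0, 0],
    [0, 0, 0],
  ],
  grip=[0, 0, 0, 0, 0],
)

```text
time: 5.75
ee_pos: [0.5355, 0.2444, 0.3437]
tcp_rot: [179.9, 0.0, 116.0]
wrist_force: [0.9, 0.5, -0.9]
opening: 0.0302
grasp_force: 59.8
```

```bash
python3 plan.py 0.5115 -0.214 0.355 55 15; python3 - <<'E'
from h import *
o=bot.get_obs();print(o["wrist_force"],o["opening"],o["grasp_force"],o["ee_pos"])
s=viewer.camera("scene");t=viewer.camera("top")
p,d=o["ee_pos"],0
for c in(s,t):
    P=cloud(c);col=c["color"].astype(int);x,y,z=P[...,0],P[...,1],P[...,2]
    w=(z>.185)&(z<.37)&(np.hypot(x-p[0],y-p[1])<.06)&(col[...,0]>col[...,2]+35)&(col[...,1]>col[...,2]+15)&(col[...,0]>col[...,1])
    print(w.sum(), [ (round(b,3),np.round(P[w&(abs(z-b)<.01)].mean(0),4),int((w&(abs(z-b)<.01)).sum())) for b in np.arange(.2,.34,.02) if (w&(abs(z-b)<.01)).sum()>3])
a=cv2.resize(s["color"][100:280,290:450],(533,600),interpolation=cv2.INTER_CUBIC)
cv2.imwrite("pics/lift.png",a[...,::-1])
E
```

```text
time 5.75 at [0.53545353 0.2443886  0.34373011] [1.79916445e+02 3.42268789e-03 1.16014650e+02] twist z 0.071
[[-2.68, -1.48, -0.08], [-2.77, -1.29, -0.07], [-2.86, -1.09, -0.08], [-2.93, -0.89, -0.07], [-2.99, -0.67, -0.08]]
[[-3.02, -0.46, -0.07], [-3.05, -0.25, -0.08], [-3.06, -0.03, -0.07], [-3.06, 0.19, -0.08], [-3.03, 0.41, -0.07]]
[[-3.0, 0.61, -0.08], [-2.94, 0.83, -0.07], [-2.88, 1.04, -0.08], [-2.8, 1.24, -0.07], [-2.7, 1.43, -0.08]]
[ 0.91707904  0.49349653 -0.8583149 ] 0.030226657030742718 59.8466956615448 [0.53545353 0.2443886  0.34373011]
384 [(np.float64(0.22), array([0.542 , 0.246 , 0.2205]), 52), (np.float64(0.24), array([0.5417, 0.2458, 0.2407]), 54), (np.float64(0.26), array([0.5423, 0.2462, 0.261 ]), 54), (np.float64(0.28), array([0.5419, 0.2462, 0.2798]), 55), (np.float64(0.3), array([0.5419, 0.2453, 0.2983]), 52), (np.float64(0.32), array([0.5426, 0.238 , 0.3191]), 14), (np.float64(0.34), array([0.543 , 0.2364, 0.3392]), 44)]
110 [(np.float64(0.22), array([0.5295, 0.2383, 0.2229]), 15), (np.float64(0.24), array([0.5298, 0.2388, 0.2412]), 21), (np.float64(0.26), array([0.53  , 0.2375, 0.2609]), 15), (np.float64(0.28), array([0.5328, 0.2362, 0.2797]), 16), (np.float64(0.3), array([0.5334, 0.2352, 0.2999]), 7), (np.float64(0.34), array([0.533 , 0.2301, 0.3384]), 18)]
```

View pics/lift.png

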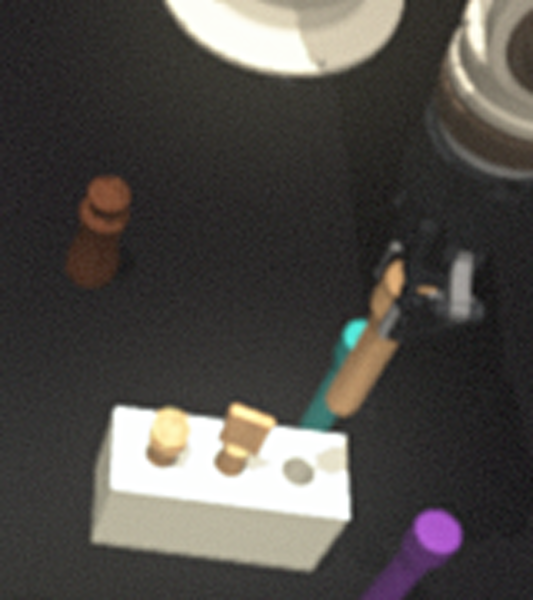

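The pusher came out straight: its shaft is upright (constant x, y at all heights), its foot is at about z 0.205, the spoon and dipper are still in the caddy and the right-hand socket (crop 298,468) is empty. Next I carry it over to the tube.

move_arm(
  offset=[
    [-2.68, -1.48, -0.08],
    [-2.77, -1.29, -0.07],
    [-2.86, -1.09, -0.08],
    [-2.93, -0.89, -0.07],
    [-2.99, -0.67, -0.08],
  ],
  twist=[
    [0, 0, 0.071],
    [0, 0, 0.071],
    [0, 0, 0.071],
    [0, 0, 0.071],
    [0, 0, 0.071],
  ],
  grip=[0, 0, 0, 0, 0],
)

```text
time: 6.35
ee_pos: [0.5267, 0.0902, 0.3454]
tcp_rot: [-179.9, 0.0, 95.5]
wrist_force: [0.5, 0.1, -0.4]
opening: 0.0308
grasp_force: 59.8
```

move_arm(
  offset=[
    [-3.02, -0.46, -0.07],
    [-3.05, -0.25, -0.08],
    [-3.06, -0.03, -0.07],
    [-3.06, 0.19, -0.08],
    [-3.03, 0.41, -0.07],
  ],
  twist=[
    [0, 0, 0.071],
    [0, 0, 0.071],
    [0, 0, 0.071],
    [0, 0, 0.071],
    [0, 0, 0.071],
  ],
  grip=[0, 0, 0, 0, 0],
)

```text
time: 6.85
ee_pos: [0.5187, -0.0625, 0.3492]
tcp_rot: [-179.9, 0.0, 75.2]
wrist_force: [0.8, -0.1, -1.2]
opening: 0.0306
grasp_force: 59.9
```

move_arm(
  offset=[
    [-3.0, 0.61, -0.08],
    [-2.94, 0.83, -0.07],
    [-2.88, 1.04, -0.08],
    [-2.8, 1.24, -0.07],
    [-2.7, 1.43, -0.08],
  ],
  twist=[
    [0, 0, 0.071],
    [0, 0, 0.071],
    [0, 0, 0.071],
    [0, 0, 0.071],
    [0, 0, 0.071],
  ],
  grip=[0, 0, 0, 0, 0],
)

```text
time: 7.35
ee_pos: [0.5107, -0.2152, 0.353]
tcp_rot: [-179.9, 0.0, 54.8]
wrist_force: [0.3, 0.8, -0.6]
opening: 0.0305
grasp_force: 59.8
```

move_arm(
  offset=[
    [0, 0, 0],
    [0, 0, 0],
  ],
  twist=[
    [0, 0, 0],
    [0, 0, 0],
  ],
  grip=[0, 0],
)

```text
time: 7.55
ee_pos: [0.5109, -0.2145, 0.3529]
tcp_rot: [-179.9, 0.0, 54.9]
wrist_force: [-0.1, 1.1, -1.1]
opening: 0.0305
grasp_force: 59.8
```

```bash
cat > meas.py <<'E'
from h import *
o=bot.get_obs();c=viewer.camera("wrist");save(c,"w2")
print(o["time"],o["ee_pos"],o["tcp_rot"],o["opening"],o["wrist_force"])
for n,z in(("tube_mouth",.17),("pin_top",.155),("post_top",.145),("pusher",o["ee_pos"][2]-.138)):
    print(n,[(np.round(r["position"]),round(r["p"],2),np.round(atz(c,r["position"],z,o),4)) for r in finder.pinpoint(c,n)[:2]])
s=viewer.camera("scene");t=viewer.camera("top");p=o["ee_pos"]
for c in(s,t):
    P=cloud(c);col=c["color"].astype(int);x,y,z=P[...,0],P[...,1],P[...,2]
    w=(z>.17)&(z<.37)&(np.hypot(x-p[0],y-p[1])<.05)&(col[...,0]>col[...,2]+35)&(col[...,1]>col[...,2]+10)&(col[...,0]>col[...,1])
    h=np.array(c["position"])[:2]-p[:2];h=h/np.linalg.norm(h)
    for b in np.arange(.19,.32,.02):
        k=w&(abs(z-b)<.01)
        if k.sum()>5:
            q=np.median(P[k],0);print(round(b,2),k.sum(),np.round(q[:2]-h*.0086,4))
    for n,z in(("tube_mouth",.17),):print(n,[(np.round(r["position"]),round(r["p"],2),np.round(atz(c,r["position"],z),4)) for r in finder.pinpoint(c,n)[:2]])
a=s["color"][70:220,150:310];cv2.imwrite("pics/s2.png",np.hstack([cv2.resize(a,(384,360)),cv2.resize(viewer.camera("wrist")["color"],(416,312))[:,:]]if 0 else [cv2.resize(a,(640,600),interpolation=cv2.INTER_CUBIC)])[...,::-1])
E
python3 meas.py
```

```text
7.55 [ 0.51090201 -0.21449471  0.35294209] [-1.79880131e+02  1.13254673e-02  5.49422830e+01] 0.030513537915837177 [-0.12946941  1.08262319 -1.1152522 ]
tube_mouth [(array([258., 178.]), 0.87, array([ 0.5147, -0.2193,  0.17  ]))]
pin_top [(array([276., 150.]), 0.71, array([ 0.5495, -0.2065,  0.155 ]))]
post_top [(array([260., 142.]), 0.96, array([ 0.5389, -0.1897,  0.145 ]))]
pusher [(array([256., 188.]), 0.59, array([ 0.5124, -0.2166,  0.2149]))]
0.23 43 [ 0.5127 -0.2121]
0.25 49 [ 0.5119 -0.2105]
0.27 50 [ 0.5127 -0.2112]
0.29 54 [ 0.5113 -0.2097]
0.31 54 [ 0.5125 -0.2105]
tube_mouth [(array([226., 132.]), 0.58, array([ 0.5142, -0.2237,  0.17  ]))]
tube_mouth [(array([305., 202.]), 0.58, array([ 0.5179, -0.2209,  0.17  ]))]
```

View pics/w2.png

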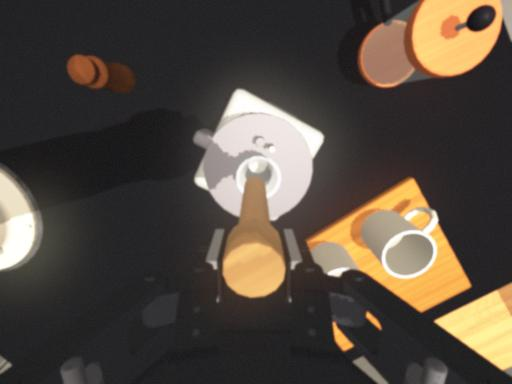

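The wrist view shows the pusher held straight, with its foot near (256,175), right behind the tube ring centred at (258,177). The pin is at (272,149) and the post at (258,142). I shift about 5 mm, lower to just above the mouth and check again.

move_arm(
  offset=[
    [-0.3, 0.45, 1.0],
    [0, 0, 1.5],
    [0, 0, 1.0],
    [0, 0, 0],
    [0, 0, 0],
  ],
  twist=[
    [0, 0, 0],
    [0, 0, 0],
    [0, 0, 0],
    [0, 0, 0],
    [0, 0, 0],
  ],
  grip=[0, 0, 0, 0, 0],
)

```text
time: 8.5
ee_pos: [0.513, -0.2191, 0.3192]
tcp_rot: [-180.0, 0.0, 55.0]
wrist_force: [-0.5, 1.0, -1.6]
opening: 0.0303
grasp_force: 59.8
```

```bash
python3 meas.py; python3 - <<'E'
import cv2,numpy as np
a=cv2.imread("pics/w2.png")[110:290,170:350];b=cv2.imread("pics/s2.png")
cv2.imwrite("pics/c2.png",np.hstack([cv2.resize(a,(400,400),interpolation=2),cv2.resize(b,(400,400))]))
E
```

```text
8.5 [ 0.51304852 -0.21914475  0.31918461] [-1.79983802e+02  3.83259652e-03  5.49904417e+01] 0.03030381229920553 [-0.46239614  0.96790745 -1.56677941]
tube_mouth [(array([254., 183.]), 0.82, array([ 0.5149, -0.2191,  0.17  ]))]
pin_top [(array([272., 152.]), 0.72, array([ 0.5481, -0.2052,  0.155 ])), (array([389., 236.]), 0.28, array([ 0.6056, -0.368 ,  0.155 ]))]
post_top [(array([256., 144.]), 0.77, array([ 0.5378, -0.1885,  0.145 ])), (array([254., 259.]), 0.34, array([ 0.4529, -0.3062,  0.145 ]))]
pusher [(array([256., 186.]), 0.94, array([ 0.5167, -0.2196,  0.1812]))]
0.19 23 [ 0.5146 -0.2185]
0.21 39 [ 0.5145 -0.2174]
0.23 45 [ 0.5146 -0.2169]
0.25 45 [ 0.5143 -0.2167]
0.27 49 [ 0.5137 -0.2175]
0.29 43 [ 0.5147 -0.2174]
0.31 58 [ 0.5173 -0.213 ]
tube_mouth [(array([227., 132.]), 0.57, array([ 0.5143, -0.2227,  0.17  ]))]
tube_mouth [(array([303., 209.]), 0.7, array([ 0.4999, -0.2141,  0.17  ]))]
```

View pics/c2.png

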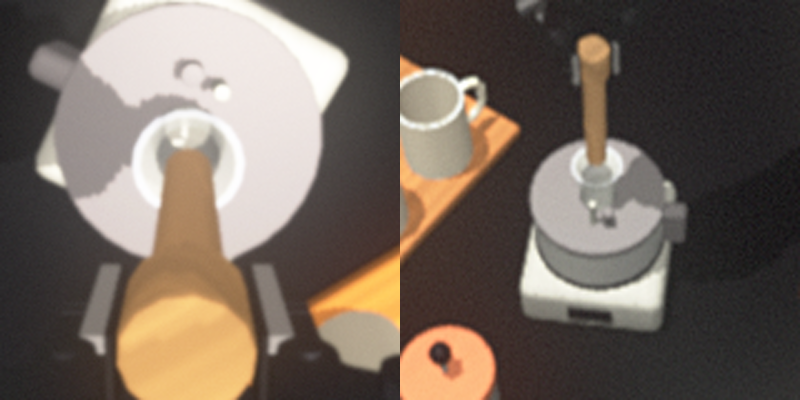

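The foot sits centred over the mouth in both views (wrist crop ring centre (188,160), shaft 187; scene crop foot (597,163) over ring (597,165)). I lower it into the tube.

move_arm(
  offset=[
    [-0.08, 0.06, 0.8],
    [0, 0, 1.3],
    [0, 0, 1.3],
    [0, 0, 1.3],
    [0, 0, 1.3],
  ],
  twist=[
    [0, 0, 0],
    [0, 0, 0],
    [0, 0, 0],
    [0, 0, 0],
    [0, 0, 0],
  ],
  grip=[0, 0, 0, 0, 0],
)

```text
time: 9.45
ee_pos: [0.5131, -0.2201, 0.258]
tcp_rot: [-180.0, 0.0, 55.0]
wrist_force: [0.2, -0.4, -0.6]
opening: 0.0304
grasp_force: 59.8
```

move_arm(
  offset=[
    [0, 0, 0.8],
    [0, 0, 0.8],
    [0, 0, 0.6],
    [0, 0, 0],
    [0, 0, 0],
  ],
  twist=[
    [0, 0, 0],
    [0, 0, 0],
    [0, 0, 0],
    [0, 0, 0],
    [0, 0, 0],
  ],
  grip=[0, 0, 0, 0, 0],
)

```text
time: 9.95
ee_pos: [0.5133, -0.2201, 0.2375]
tcp_rot: [180.0, -0.0, 55.0]
wrist_force: [-0.4, 0.8, -0.3]
opening: 0.0307
grasp_force: 59.8
```

move_arm(
  offset=[
    [0, 0, 0.5],
    [0, 0, 0.4],
    [0, 0, 0],
    [0, 0, 0],
    [0, 0, 0],
  ],
  twist=[
    [0, 0, 0],
    [0, 0, 0],
    [0, 0, 0],
    [0, 0, 0],
    [0, 0, 0],
  ],
  grip=[0, 0, 0, 0, 0],
)

```text
time: 10.45
ee_pos: [0.5133, -0.2201, 0.2283]
tcp_rot: [180.0, -0.0, 55.0]
wrist_force: [0.1, 0.7, -0.7]
opening: 0.0309
grasp_force: 59.8
```

move_arm(
  offset=[
    [0, 0, 0.2],
    [0, 0, 0.2],
    [0, 0, 0],
    [0, 0, 0],
    [0, 0, 0],
  ],
  twist=[
    [0, 0, 0],
    [0, 0, 0],
    [0, 0, 0],
    [0, 0, 0],
    [0, 0, 0],
  ],
  grip=[0, 0, 0, 0, 0],
)

```text
time: 10.95
ee_pos: [0.5133, -0.2201, 0.2245]
tcp_rot: [180.0, -0.0, 55.0]
wrist_force: [1.1, 0.7, 0.7]
opening: 0.0307
grasp_force: 59.9
```

move_arm(
  offset=[
    [0, 0, 0.2],
    [0, 0, 0.2],
    [0, 0, 0],
    [0, 0, 0],
    [0, 0, 0],
  ],
  twist=[
    [0, 0, 0],
    [0, 0, 0],
    [0, 0, 0],
    [0, 0, 0],
    [0, 0, 0],
  ],
  grip=[0, 0, 0, 0, 0],
)

```text
time: 11.45
ee_pos: [0.5133, -0.2202, 0.2203]
tcp_rot: [180.0, -0.0, 55.0]
wrist_force: [1.0, -1.1, 2.9]
opening: 0.0304
grasp_force: 60.2
```

move_arm(
  offset=[
    [0, 0, 0.2],
    [0, 0, 0.2],
    [0, 0, 0],
    [0, 0, 0],
    [0, 0, 0],
  ],
  twist=[
    [0, 0, 0],
    [0, 0, 0],
    [0, 0, 0],
    [0, 0, 0],
    [0, 0, 0],
  ],
  grip=[0, 0, 0, 0, 0],
)

```text
time: 11.95
ee_pos: [0.5133, -0.2202, 0.2163]
tcp_rot: [180.0, -0.0, 55.0]
wrist_force: [-0.1, -1.0, 4.3]
opening: 0.0309
grasp_force: 60.4
```

move_arm(
  offset=[
    [0, 0, 0.2],
    [0, 0, 0.1],
    [0, 0, 0],
    [0, 0, 0],
    [0, 0, 0],
  ],
  twist=[
    [0, 0, 0],
    [0, 0, 0],
    [0, 0, 0],
    [0, 0, 0],
    [0, 0, 0],
  ],
  grip=[0, 0, 0, 0, 0],
)

```text
time: 12.45
ee_pos: [0.5133, -0.2202, 0.2135]
tcp_rot: [180.0, -0.0, 55.0]
wrist_force: [0.5, -0.1, 5.5]
opening: 0.0304
grasp_force: 60.4
```

```bash
python3 - <<'E'
from h import *
F=[];Z=[]
for i in range(8):
    s=viewer.camera("scene" if i%2 else "wrist");o=bot.get_obs();F.append(o["wrist_force"][2]);Z.append(o["ee_pos"][2])
    if i==6:
        w=s;ow=o;P=cloud(s,o)
        for n in("pin_top","post_top","tube_mouth"):
            for r in finder.pinpoint(s,n)[:1]:
                u,v=np.round(r["position"]).astype(int);q=P[v-3:v+4,u-3:u+4].reshape(-1,3);print(n,u,v,round(r["p"],2),np.round(np.sort(q[:,2])[[2,24,40,46]],4))
print(np.mean(F),np.std(F),np.mean(Z),o["time"],o["grasp_force"])
a=cv2.resize(w["color"][100:190,200:320],(400,300),interpolation=2);b=cv2.resize(s["color"][100:175,180:280],(400,300),interpolation=2)
cv2.imwrite("pics/p.png",np.hstack([a,b])[...,::-1])
E
```

```text
pin_top 277 172 0.49 [0.1245 0.1431 0.1437 0.1441]
post_top 257 161 0.93 [0.1434 0.1443 0.1449 0.1453]
5.483760695156949 0.4530473651769759 0.21344875664002277 13.0 60.38799047470093
```

View pics/p.png

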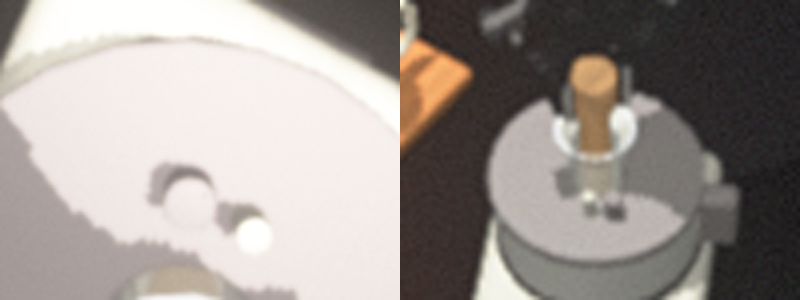

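The pin (crop 253,235) and post (188,200) now measure level (0.144 against 0.1445), and the spring force of about 6.4 N fits half press. I hold here.

move_arm(
  offset=[
    [0, 0, 0],
    [0, 0, 0],
    [0, 0, 0],
    [0, 0, 0],
    [0, 0, 0],
  ],
  twist=[
    [0, 0, 0],
    [0, 0, 0],
    [0, 0, 0],
    [0, 0, 0],
    [0, 0, 0],
  ],
  grip=[0, 0, 0, 0, 0],
)

```text
time: 13.5
ee_pos: [0.5133, -0.2201, 0.2135]
tcp_rot: [180.0, -0.0, 55.0]
wrist_force: [0.4, -0.5, 5.6]
opening: 0.0308
grasp_force: 60.4
```

move_arm(
  offset=[
    [0, 0, 0],
    [0, 0, 0],
    [0, 0, 0],
    [0, 0, 0],
    [0, 0, 0],
  ],
  twist=[
    [0, 0, 0],
    [0, 0, 0],
    [0, 0, 0],
    [0, 0, 0],
    [0, 0, 0],
  ],
  grip=[0, 0, 0, 0, 0],
)

```text
time: 14.0
ee_pos: [0.5133, -0.2202, 0.2134]
tcp_rot: [180.0, -0.0, 55.0]
wrist_force: [0.3, -0.7, 5.5]
opening: 0.0309
grasp_force: 60.4
```

move_arm(
  offset=[
    [0, 0, 0],
    [0, 0, 0],
    [0, 0, 0],
    [0, 0, 0],
    [0, 0, 0],
  ],
  twist=[
    [0, 0, 0],
    [0, 0, 0],
    [0, 0, 0],
    [0, 0, 0],
    [0, 0, 0],
  ],
  grip=[0, 0, 0, 0, 0],
)

```text
time: 14.5
ee_pos: [0.5133, -0.2201, 0.2134]
tcp_rot: [180.0, -0.0, 55.0]
wrist_force: [1.0, 0.1, 5.7]
opening: 0.0306
grasp_force: 60.4
```

move_arm(
  offset=[
    [0, 0, 0],
    [0, 0, 0],
    [0, 0, 0],
    [0, 0, 0],
    [0, 0, 0],
  ],
  twist=[
    [0, 0, 0],
    [0, 0, 0],
    [0, 0, 0],
    [0, 0, 0],
    [0, 0, 0],
  ],
  grip=[0, 0, 0, 0, 0],
)

```text
time: 15.0
ee_pos: [0.5133, -0.2201, 0.2134]
tcp_rot: [180.0, -0.0, 55.0]
wrist_force: [0.9, -0.2, 5.2]
opening: 0.0304
grasp_force: 60.4
```

```bash
python3 -c "
from h import *
o=bot.get_obs();print(o['time'],o['ee_pos'],o['wrist_force'],o['grasp_force']);print(bot.job_done())"
```

```text
15.0 [ 0.51328987 -0.22013986  0.21344476] [ 0.88103906 -0.1511686   5.18725349] 60.387232303619385
the job is handed in; nothing more can be done
None
```

The gripped pusher is in the feed tube with the plate at half press (pin and post tops within about 1 mm, about 6.4 N of spring force), held over two seconds and handed in at 15 s; the hand-in call returned no verdict.

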